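# Find the sealed case that rattles

### The job

One of the three identical sealed steel cases has a part loose inside it: pick them up in turn and shake each well, end to end and back, along its length, until you know which one rattles, setting the others down flat on the bench and leaving the parts around them where they are. Then hold the rattling case out forward, level, a hand's width or so above the middle of the steel bolt dish, ready to be opened; finish while still holding it there.

Things in the scene. Friction and masses are not known exactly. Their poses are not given: they have to be found in the camera images.
- case_1_center (a point): centre of a sealed grey-painted steel case lying flat, one of three alike: 130 mm long (its x), 56 wide (y), 46 high (z up), so this point is 23 mm above its underside; clasp on the -x end, hinges on the +x end. 0.45 to 0.6 kg with contents; grip it across the width at mid-length. Any of the three may be the one that rattles.
- case_2_center (a point): centre of a sealed grey-painted steel case lying flat, one of three alike: 130 mm long (its x), 56 wide (y), 46 high (z up), so this point is 23 mm above its underside; clasp on the -x end, hinges on the +x end. In the one that rattles a 0.19 kg ball rolls freely along the length, some 40 mm either way from the middle; a tilt of 0.15 rad sets it rolling.
- case_3_center (a point): centre of a sealed grey-painted steel case lying flat, one of three alike: 130 mm long (its x), 56 wide (y), 46 high (z up), so this point is 23 mm above its underside; clasp on the -x end, hinges on the +x end. In the two that do not rattle, contents of the same weight as the ball are packed tight in the middle and never shift.
- dish_center (a point): centre, half-way up, of a fixed round shallow steel dish with bolts in it, 139 mm across, 24 mm high, on the thin mat beyond the cases; this point lies 15 mm above the bench top
- piston_1: bystander, loose: a bare light-metal piston standing crown up, 66 mm across, 57 mm high; origin at the centre of its underside
- valve_spring_1: bystander, loose: a steel valve spring standing on end, 30 mm across, 42 mm high, standing between two places of the cases; origin at the centre of its underside
- lap_paste: bystander, loose: a small round tin with a white lid, 48 mm across, 30 mm high, standing between two places of the cases; origin at the centre of its underside
- gear_shaft: bystander, loose: a steel gearbox shaft with gears, 150 mm long, 52 mm high; origin at the centre of its underside
- clutch_basket: bystander, loose: a toothed round clutch basket, 121 mm across, 47 mm high; origin at the centre of its underside

How it is judged:
By the outcome, as a careful person would: the job done as asked, in the order asked, and still so for the second after the job is handed in, while the arm keeps its last pose, push and grip.
It also fails if it takes over 72 s, if anything falls off the work surface, if the arm or the gripper's body presses on something with over 40 N, if the wrist force passes 120 N, or if a joint passes its speed limit or range.

### The arm

A 6-joint arm with a two-finger parallel gripper is mounted at the origin on a cart in front of the work surface, level with it; the furniture and walls round the work are solid. World frame = base frame: x ahead of the robot, y to its left, z up, the work surface at z = 0. Lengths are in m, angles in rad, forces in N, time in s.
With the tool pointing down it reaches from about 0.35 to 0.725 m from the base axis. Payload 6 kg.
Tool frame: the origin (TCP) lies between the finger pads; the fingertips stand 19 mm ahead of it and the grasp point (between the pads) is the TCP; z points along the fingers, y is the line along which they close (so a half turn about z gives the same grasp; the last joint's range is limited). The gripper opens to 85 mm and grips with 20 to 120 N. Pads are 22 mm wide; open, the fingers measure 114 mm over their backs; the gripper's body (76 mm by 85 mm) begins 54 mm behind the grasp point. The pads swing forward as they close: fully open they stand 13 mm farther back than shut.
Start: joints at [0.334, 0.04, 0.085, 0, -1.615, -0.334], TCP at [0.6, 0, 0.217] pointing down, gripper open.
Joint ranges: [-2.56, 2.56], [-1.29, 2.01], [-1.08, 1.49], [-3.29, 1.98], [-2.81, -0.18], [-2.99, 2.99]. Speed limits (rad/s): [2.57, 2.57, 3.01, 3.14, 3.14, 3.14].

### API

Orientations are given as a rotation vector (axis times angle).
In Python, from rig import robot gives the robot as it stands. The module is installed in compiled form; this text tells all that it offers.
- The arm moves only by the shell command python3 -m jog 'ROWS' [OPENING] [FORCE]. ROWS is JSON, a list of rows, each a list of 6 numbers: the shift along the tool's x, y, z in m, then the turn, a rotation vector about the tool's x, y, z in rad. A call has 1 to 5 rows; each row is the pose to reach, as a shift and turn from the pose commanded when the call began, along the tool's axes at that moment; what a row does not reach only later rows make up. A row lasts 1/10 s, in which the tool goes at most 50 mm and 8.59 degrees, less where a joint would pass 70% of its speed; a pose out of reach is approached as far as the arm can. A call with a gripper value outside its range is refused whole. OPENING is the finger opening in m, from 0 to 0.0854, set as the call begins (- or left out, the last holds). The fingers move at their own pace and stop on an object; FORCE is the grip in N (left out, the last holds). Time passes only in rows, so rows that repeat a pose let the fingers close. It gives the time, the measured TCP pose, the force, the opening and the grip force at its end, in the units of the state.
- robot.observe(): the state, without advancing time (a new reading comes with each control period).
- robot.capture(name): name is "scene" or "side" or "wrist"; returns the picture (400x640x3 uint8, red, green, blue); there is no depth.
- robot.camera_model(name): a dict with "camera_matrix" (3x3 intrinsics, pixels), "k1" (the pictures are not rectified: a ray, as slopes to the right and down, at radius r is drawn at 1 + k1 r^2 times it, then the intrinsics apply), "rvec" (rotation vector, rad) and "tvec" (3), from world to camera coordinates, as OpenCV has them. Camera axes: x right, y down, z forward; pixel columns grow to the right and rows downward; lengths in m; the calibration is good to about 2 mm. A picture is of the moment at which its call begins: read the wrist's pose just before it. camera_model takes no time and is no camera call; for the wrist camera it gives the pose at the moment of the call.
- robot.close_job(): hands the job in; it is judged then, once.
The state is a dict: "t": time; "qpos": joint angles; "joint_velocities": joint speeds; "joint_efforts": joint torques, N m; "tcp_pos": TCP position; "orientation": TCP orientation; "ft_force": force on the tool from outside, world axes, zero at the start; "ft_torque": the same for the moment, N m; "finger_gap": opening from 0.0 (shut) to 1.0 (fully open); "finger_force": force on a finger pad.
Only numpy, scipy, OpenCV 4.12 (cv2) and the standard library are available. Lean on these libraries where they do the work, as an engineer would, in place of code of your own. Each camera call takes 0.05 s, during which the arm holds its last target. There are 200 camera calls.

## Working session

There is one attempt and no reset: what is moved stays moved. The work goes in short steps, Python scripts to look and compute and a shell command to move; the robot and the scene stay as the last step left them, time stands still between calls to the robot, and variables do not carry over. Pictures are saved under pics/ and viewed, at most 10 in all, crops included, and the job is handed in when it is done.

```bash
mkdir -p pics; cat > h.py <<'E'
import numpy as np, cv2, json
from scipy.spatial.transform import Rotation as R
from rig import robot
def cast(m,u,v,z):
    K=np.array(m["camera_matrix"]);k=m["k1"]
    p=np.linalg.solve(K,[u,v,1])[:2];q=p.copy()
    for _ in range(30): q=p/(1+k*(q@q))
    Rm=R.from_rotvec(np.ravel(m["rvec"])).as_matrix();t=np.ravel(m["tvec"])
    c=-Rm.T@t;d=Rm.T@np.array([q[0],q[1],1]);s=(z-c[2])/d[2]
    return c+s*d
def save(n,f):
    m=robot.camera_model(n);im=robot.capture(n);cv2.imwrite(f"pics/{f}.png",im[:,:,::-1]);json.dump({k:np.array(v).tolist() for k,v in m.items()},open(f"pics/{f}.json","w"))
def load(f):return json.load(open(f"pics/{f}.json"))
E
python3 - <<'E'
from h import *
for n in("scene","side"): 
    save(n,n+"0"); m=robot.camera_model(n); Rm=R.from_rotvec(np.ravel(m["rvec"])).as_matrix(); print(n,-Rm.T@np.ravel(m["tvec"]))
save("wrist","wrist0")
print(robot.observe())
a=[cv2.imread(f"pics/{n}0.png") for n in("scene","side")]
E
```

```text
scene [ 0.10340957 -0.52476521  0.8635695 ]
side [-0.01889458 -0.93059155  0.84964145]
{'t': 0.15, 'qpos': array([ 3.33731566e-01,  4.06804826e-02,  8.40801142e-02, -3.44400113e-04,
       -1.61550691e+00, -3.33688806e-01]), 'joint_velocities': array([ 9.39154059e-04, -3.69822704e-03,  3.44501544e-03,  1.73211570e-03,
        8.42169991e-05, -6.59001911e-04]), 'joint_efforts': array([-1.71928452e-03, -3.68610263e+01,  3.47691929e+01,  6.93625420e+00,
       -4.38957781e-03, -4.53315295e-06]), 'tcp_pos': array([5.99735634e-01, 8.49275453e-05, 2.16224914e-01]), 'orientation': array([ 2.22077775e+00, -2.22064911e+00, -1.38462674e-03]), 'ft_force': array([0.10434274, 0.6246921 , 0.02451566]), 'ft_torque': array([ 0.00332152, -0.03560502,  0.01704351]), 'finger_force': 0.0, 'finger_gap': 0.9970531946015293}
```

View pics/scene0.png

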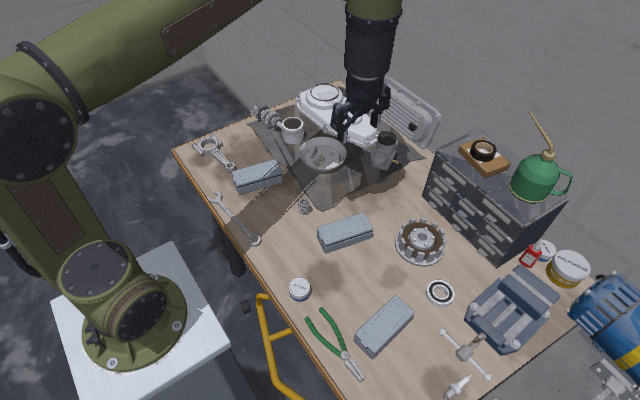

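View pics/wrist0.png

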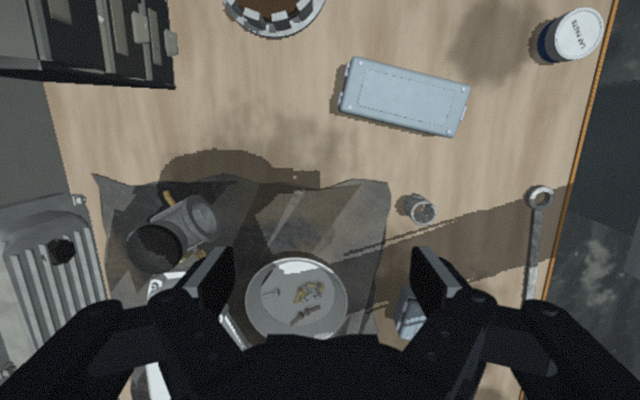

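The scene shows the cases at about (258,177), (345,233) and (385,326), with the dish at (323,155). The spring is at (305,206) and the tin at (299,289). The wrist view shows the middle case at (403,97) and the dish at (297,297). I'll enlarge the cases to get their corners.

```bash
python3 - <<'E'
from h import *
im=cv2.imread("pics/scene0.png")
t=[cv2.resize(im[y:y+75,x:x+100],None,fx=4,fy=4,interpolation=cv2.INTER_CUBIC) for x,y in((210,140),(295,195),(335,285),(280,115))]
cv2.imwrite("pics/crop0.png",np.vstack([np.hstack(t[:2]),np.hstack(t[2:])]))
# rough
m=load("scene0");w=load("wrist0")
for n,p,z in(("A",(257,174),.046),("B",(344,228),.046),("C",(383,322),.046),("dish",(324,153),.027),("spring",(305,206),.02),("tin",(299,288),.03)): print(n,cast(m,*p,z).round(3))
for n,p,z in(("B",(405,95),.046),("dish",(297,298),.027),("spring",(423,210),.042),("tin",(577,33),.03)): print(n,cast(w,*p,z).round(3))
for p in [(353,58),(470,85),(460,135),(345,108)]: print(cast(w,*p,.046).round(3))
E
```

```text
A [0.426 0.194 0.046]
B [ 0.51  -0.086  0.046]
C [ 0.429 -0.323  0.046]
dish [0.638 0.172 0.027]
spring [0.482 0.043 0.02 ]
tin [ 0.333 -0.152  0.03 ]
B [ 0.512 -0.09   0.046]
dish [0.632 0.168 0.027]
spring [0.48  0.038 0.042]
tin [ 0.336 -0.15   0.03 ]
[ 0.567 -0.125  0.046]
[ 0.446 -0.099  0.046]
[ 0.449 -0.049  0.046]
[ 0.574 -0.077  0.046]
```

View pics/crop0.png

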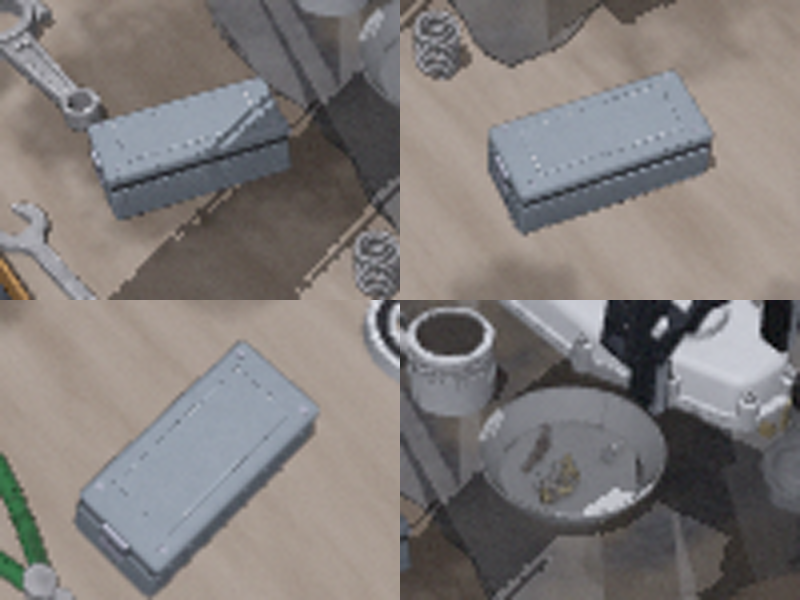

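```bash
cat >> h.py <<'E'
def go(p,yaw):
    "rows for moving to p, tool down, tool x along yaw; tool-frame shift and turn"
    s=robot.observe();r=R.from_rotvec(s["orientation"])
    c,si=np.cos(yaw),np.sin(yaw)
    t=R.from_matrix(np.array([[c,si,0],[si,-c,0],[0,0,-1]]))
    print("t",s["t"],"pos",s["tcp_pos"].round(4),"q6",s["qpos"].round(2),"shift",r.inv().apply(np.array(p)-s["tcp_pos"]).round(4),"turn",(r.inv()*t).as_rotvec().round(4))
E
python3 - <<'E'
from h import *
m=load("scene0");w=load("wrist0")
def rep(n,c):
    c=np.array(c);ce=c.mean(0)[:2];v=(c[1]+c[2]-c[0]-c[3])[:2];print(n,c[:,:2].round(3).tolist(),ce.round(4),"yaw",np.arctan2(v[1],v[0]).round(3),"L",np.linalg.norm(v)/2, "W",np.linalg.norm(c[0]-c[3]));return ce,np.arctan2(v[1],v[0])
o={}
for n,(ox,oy),c in(("A",(210,140),[(92,127),(262,78),(288,123),(112,182)]),("B",(295,195),[(490,130),(674,70),(714,134),(526,196)]),("C",(335,285),[(82,192),(240,42),(318,108),(160,268)])):
    o[n]=rep(n,[cast(m,ox+(x-(400 if n=="B" else 0))/4,oy+y/4,.045) for x,y in c])
rep("Bw",[cast(w,*p,.045) for p in [(460,135),(345,108),(353,58),(470,85)]])
for p in [(213,196),(228,165),(258,242),(308,312)]:print(cast(m,*p,.005).round(3))
for y in (o["B"][1],o["B"][1]+np.pi):go([*o["B"][0],.12],y)
E
```

```text
A [[0.376, 0.24], [0.497, 0.214], [0.489, 0.166], [0.363, 0.187]] [0.4312 0.2015] yaw -0.186 L 0.1261660138530967 W 0.05455116214020162
B [[0.458, -0.048], [0.581, -0.076], [0.569, -0.128], [0.447, -0.099]] [ 0.5138 -0.0877] yaw -0.229 L 0.12574797403692026 W 0.05281076821214974
C [[0.368, -0.309], [0.491, -0.292], [0.499, -0.344], [0.375, -0.361]] [ 0.4331 -0.3266] yaw 0.134 L 0.12465876320157128 W 0.05283650385503262
Bw [[0.449, -0.049], [0.574, -0.077], [0.567, -0.125], [0.445, -0.099]] [ 0.5088 -0.0873] yaw -0.214 L 0.12660513201829457 W 0.05081677090138996
[0.3   0.226 0.005]
[0.39  0.31  0.005]
[0.326 0.024 0.005]
[ 0.324 -0.201  0.005]
t 0.15 pos [5.997e-01 1.000e-04 2.162e-01] q6 [ 0.33  0.04  0.08 -0.   -1.62 -0.33] shift [0.0878 0.0859 0.0964] turn [ 1.2000e-03  8.0000e-04 -1.3421e+00]
t 0.15 pos [5.997e-01 1.000e-04 2.162e-01] q6 [ 0.33  0.04  0.08 -0.   -1.62 -0.33] shift [0.0878 0.0859 0.0964] turn [ 9.0000e-04 -1.3000e-03  1.7995e+00]
```

```bash
python3 -m jog '[[0.088,0.088,0.06,0,0,-0.7],[0.088,0.088,0.06,0,0,-0.7],[0.088,0.088,0.06,0,0,-0.7],[0.088,0.088,0.06,0,0,-0.7],[0.088,0.088,0.06,0,0,-0.7]]' 0.0854 60
python3 -m jog '[[0,0,0,0,0,-0.65],[0,0,0,0,0,-0.65],[0,0,0,0,0,-0.65],[0,0,0,0,0,-0.65],[0,0,0,0,0,-0.65]]'
python3 - <<'E'
from h import *
go([.511,-.0875,.025],-.22)
save("wrist","w1")
E
```

```text
t: 0.65
tcp_pos: [0.5109, -0.0888, 0.1564]
orientation: [2.851, -1.319, -0.001]
ft_force: [0.1, 0.3, 0.9]
finger_gap: 1.0
finger_force: 0.0
t: 1.15
tcp_pos: [0.5118, -0.088, 0.1566]
orientation: [-3.123, 0.339, 0.001]
ft_force: [-0.2, 0.8, -0.6]
finger_gap: 1.001
finger_force: 0.0
t 1.15 pos [ 0.5118 -0.088   0.1566] q6 [ 0.22 -0.18 -0.23 -0.   -1.52  1.14] shift [-0.0008 -0.0003  0.1316] turn [0.0001 0.0006 0.004 ]
```

View pics/w1.png

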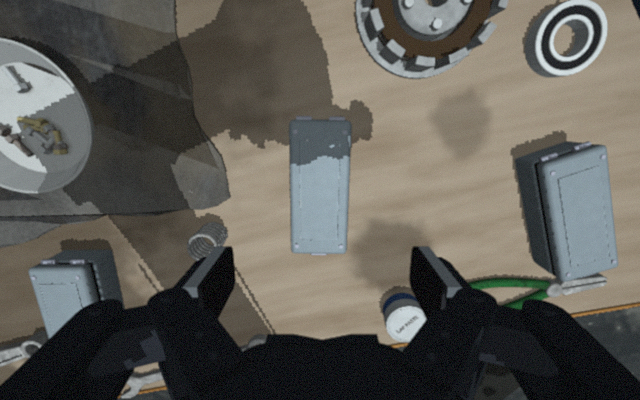

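The middle case sits square between the fingers, with its centre near (321,185). I'll descend and grip it.

```bash
python3 -m jog '[[0,0,0.05,0,0,0],[0,0,0.09,0,0,0],[0,0,0.12,0,0,0],[0,0,0.131,0,0,0],[0,0,0.131,0,0,0]]'
python3 -m jog '[[0,0,0,0,0,0],[0,0,0,0,0,0],[0,0,0,0,0,0],[0,0,0,0,0,0],[0,0,0,0,0,0]]' 0.03 100
python3 -m jog '[[0,0,0,0,0,0],[0,0,-0.03,0,0,0],[0,0,-0.07,0,0,0],[0,0,-0.11,0,0,0],[0,0,-0.15,0,0,0]]'
python3 -m jog '[[0,0,-0.04,0,0,0],[0,0,-0.05,0,0,0],[0,0,-0.05,0,0,0],[0,0,-0.05,0,0,0],[0,0,-0.05,0,0,0]]'
python3 - <<'E'
from h import *
s=robot.observe();print({k:np.round(s[k],3) for k in("t","tcp_pos","ft_force","ft_torque","qpos")})
E
```

```text
t: 1.7
tcp_pos: [0.511, -0.0882, 0.0247]
orientation: [3.121, -0.347, -0.005]
ft_force: [-0.0, 0.4, 0.6]
finger_gap: 1.004
finger_force: 0.0
t: 2.2
tcp_pos: [0.5153, -0.0885, 0.0313]
orientation: [3.122, -0.345, 0.013]
ft_force: [-1.7, -1.4, 14.0]
finger_gap: 0.358
finger_force: 6.6
t: 2.7
tcp_pos: [0.5121, -0.088, 0.179]
orientation: [-3.122, 0.346, -0.003]
ft_force: [0.3, 0.7, 0.1]
finger_gap: 0.354
finger_force: 0.0
t: 3.2
tcp_pos: [0.5114, -0.0879, 0.2242]
orientation: [3.122, -0.346, -0.004]
ft_force: [-0.1, -0.3, -1.2]
finger_gap: 0.352
finger_force: 0.0
{'t': np.float64(3.2), 'tcp_pos': array([ 0.511, -0.088,  0.224]), 'ft_force': array([-0.095, -0.29 , -1.187]), 'ft_torque': array([ 0.016,  0.054, -0.002]), 'qpos': array([ 2.180e-01, -1.730e-01, -1.050e-01, -1.000e-03, -1.642e+00,
        1.132e+00])}
```

```bash
python3 - <<'E'
from h import *
save("wrist","w2");save("scene","s2")
a=cv2.imread("pics/w2.png");b=cv2.imread("pics/s2.png")
cv2.imwrite("pics/c2.png",np.hstack([cv2.resize(a,(400,250)),cv2.resize(b[160:285,240:440],(400,250))]))
E
```

```text
(no output)
```

View pics/c2.png

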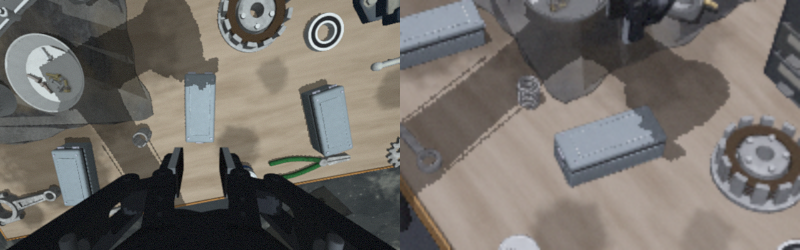

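```bash
python3 - <<'E'
from h import *
for f,ps in(("w1",[(290,120),(352,120),(348,253),(292,252)]),("w2",[(298,118),(343,116),(342,226),(296,226)]),("scene0",[(317.5,227.5),(363.5,212.5)]),("s2",[(317.5,229),(364,213)])):
    m=load(f)
    for p in ps: print(f,p,cast(m,*p,.045).round(3))
    if f[0]=='w':
        Rm=R.from_rotvec(np.ravel(m["rvec"])).as_matrix();print("cam",-Rm.T@np.ravel(m["tvec"]),"fwd",Rm[2])
        tcp=[.5118,-.088,.1566] if f=="w1" else [.511,-.088,.224]
        print(cv2.projectPoints(np.array([tcp,[.511,-.088,.046]]),np.array(m["rvec"]),np.array(m["tvec"]),np.array(m["camera_matrix"]),np.array([m["k1"],0,0,0,0.]))[0].round(0).tolist())
E
```

```text
w1 (290, 120) [ 0.58  -0.075  0.045]
w1 (352, 120) [ 0.568 -0.129  0.045]
w1 (348, 253) [ 0.443 -0.101  0.045]
w1 (292, 252) [ 0.456 -0.047  0.045]
cam [ 0.5793899  -0.10379407  0.31350781] fwd [-0.26935114  0.05823443 -0.96127973]
[[[320.0, 239.0]], [[321.0, 192.0]]]
w2 (298, 118) [ 0.58  -0.078  0.045]
w2 (343, 116) [ 0.571 -0.126  0.045]
w2 (342, 226) [ 0.445 -0.1    0.045]
w2 (296, 226) [ 0.457 -0.045  0.045]
cam [ 0.57924882 -0.10404163  0.38091437] fwd [-0.27110906  0.0594729  -0.96070956]
[[[320.0, 240.0]], [[321.0, 176.0]]]
scene0 (317.5, 227.5) [ 0.458 -0.048  0.045]
scene0 (363.5, 212.5) [ 0.581 -0.076  0.045]
s2 (317.5, 229) [ 0.455 -0.051  0.045]
s2 (364, 213) [ 0.581 -0.078  0.045]
```

```bash

python3 -m jog '[[0,0,0,0,0,0],[0,0,0,0,0,0],[0,0,0.05,0,0,0],[0,0,0.1,0,0,0],[0,0,0.14,0,0,0]]' 0.0854 40 | tail -2
python3 -m jog '[[0,0,0.03,0,0,0],[0,0,0.05,0,0,0],[0,0,0.059,0,0,0],[0,0,0.059,0,0,0]]' 
for i in 1; do python3 -m jog '[[0,0,0,0,0,0],[0,0,0,0,0,0],[0,0,0,0,0,0]]' 0.06 40
python3 -m jog '[[0,0,0,0,0,0]]' 0.045 40
python3 -m jog '[[0,0,0,0,0,0],[0,0,0,0,0,0]]' ; done
python3 - <<'E'
from h import *
save("wrist","w3");save("side","d3");save("scene","s3")
m=load("d3");p=cv2.projectPoints(np.array([[.511,-.088,.03]]),np.array(m["rvec"]),np.array(m["tvec"]),np.array(m["camera_matrix"]),np.array([m["k1"],0,0,0,0.]))[0].ravel().astype(int);print(p)
x=max(p[0]-50,0);y=max(p[1]-60,0)
a=cv2.imread("pics/w3.png");b=cv2.imread("pics/d3.png")
cv2.imwrite("pics/c3.png",np.hstack([cv2.resize(a,(400,300)),cv2.resize(b[y:y+75,x:x+100],(400,300),interpolation=2)]))
E
```

```text
finger_gap: 0.999
finger_force: 0.0
t: 4.2
tcp_pos: [0.5112, -0.0881, 0.0259]
orientation: [3.122, -0.346, -0.004]
ft_force: [-0.2, 0.2, 1.0]
finger_gap: 0.996
finger_force: 0.0
t: 4.5
tcp_pos: [0.5127, -0.0879, 0.0282]
orientation: [-3.122, 0.346, -0.003]
ft_force: [-0.2, -0.4, 0.3]
finger_gap: 0.704
finger_force: 0.0
t: 4.6
tcp_pos: [0.5135, -0.0876, 0.0292]
orientation: [-3.122, 0.345, -0.006]
ft_force: [-0.3, 4.1, 10.5]
finger_gap: 0.549
finger_force: 6.5
t: 4.8
tcp_pos: [0.5137, -0.088, 0.0296]
orientation: [-3.122, 0.345, -0.007]
ft_force: [-0.4, 1.6, 6.9]
finger_gap: 0.529
finger_force: 3.7
[341 231]
```

View pics/c3.png

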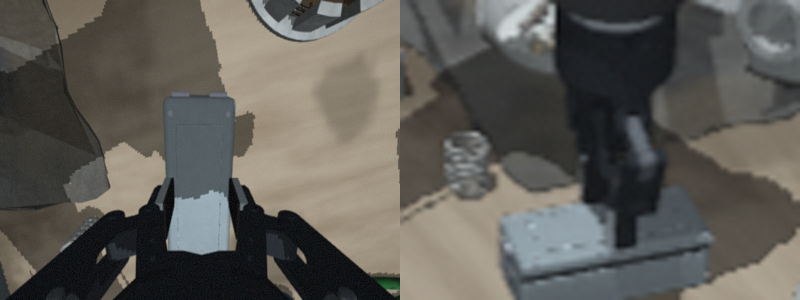

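The side crop shows the near finger ending at crop pixel (627,245), which is around the case's top edge. I'll turn that into a height.

```bash
python3 - <<'E'
from h import *
m=load("d3")
u,v=291+227/4,171+245/4
a=cast(m,u,v,0.1);b=cast(m,u,v,0.0);d=b-a
n=np.array([np.sin(.22),np.cos(.22),0])  # tool-y line (world)
for off in (-.023,-.028,-.033):
    s=((np.array([.5137,-.088,0])+off*n-a)@n)/(d@n);print(off,(a+s*d).round(4))
s=robot.observe();print(s["tcp_pos"],s["finger_gap"],s["finger_force"],s["ft_force"],s["ft_torque"])
m=load("d3")
for z in(.01,.03,.046):
    P=np.array([.5137,-.088,0])-.028*n;P[2]=z
    q=cv2.projectPoints(P[None],np.array(m["rvec"]),np.array(m["tvec"]),np.array(m["camera_matrix"]),np.array([m["k1"],0,0,0,0.]))[0].ravel();print(z,q.round(1))
E
```

```text
-0.023 [ 0.5139 -0.1116  0.043 ]
-0.028 [ 0.511  -0.1161  0.0474]
-0.033 [ 0.5081 -0.1206  0.0518]
[ 0.51370243 -0.08798083  0.02962397] 0.5307057107105578 3.644405683153309 [-0.29384872  0.46895918  7.25084242] [ 0.36955256  0.17475643 -0.01597178]
0.01 [346.  243.5]
0.03 [346.3 237.7]
0.046 [346.5 232.9]
```

```bash

python3 -m jog '[[0,0,-0.03,0,0,0],[0,0,-0.03,0,0,0],[0,0,-0.03,0,0,0],[0,0,-0.03,0,0,0]]' 0.0854 40
python3 -m jog '[[0,0,0.01,0,0,0],[0,0,0.02,0,0,0],[0,0,0.03,0,0,0],[0,0,0.03,0,0,0]]'
python3 - <<'E'
from h import *
save("wrist","w4");save("side","d4");save("scene","s4")
s=robot.observe();print(s["qpos"],s["tcp_pos"])
o=[]
for f in("d4","s4"):
    m=load(f)
    n=np.array([np.sin(.22),np.cos(.22),0])
    P=[]
    for off in(-.0427,.0427):
        for z in(.006,.03,.046):
            q=np.array([.511,-.088,0])+off*n;q[2]=z;P.append(q)
    q=cv2.projectPoints(np.array(P),np.array(m["rvec"]),np.array(m["tvec"]),np.array(m["camera_matrix"]),np.array([m["k1"],0,0,0,0.]))[0].reshape(-1,2)
    c=q.mean(0).astype(int)-[40,65]
    im=cv2.imread(f"pics/{f}.png")[c[1]:c[1]+100,c[0]:c[0]+80]
    im=cv2.resize(im,None,fx=5,fy=5,interpolation=2)
    for k,p in enumerate(q): cv2.circle(im,tuple(((p-c)*5+2).astype(int).tolist()),3,[(0,0,255),(0,255,0),(255,0,255)][k%3],-1)
    o.append(im)
cv2.imwrite("pics/c4.png",np.hstack(o))
E
```

```text
t: 5.35
tcp_pos: [0.5116, -0.0879, 0.0564]
orientation: [-3.122, 0.346, 0.001]
ft_force: [-0.4, -0.5, 0.1]
finger_gap: 1.001
finger_force: 0.0
t: 5.75
tcp_pos: [0.5103, -0.0881, 0.0242]
orientation: [3.122, -0.346, -0.007]
ft_force: [1.0, -0.8, 0.1]
finger_gap: 0.999
finger_force: 0.0
[ 2.17760203e-01 -1.14588538e-01 -4.14945373e-01  3.54188685e-04
 -1.27068685e+00  1.13226705e+00] [ 0.51204324 -0.08807876  0.02700613]
```

View pics/c4.png

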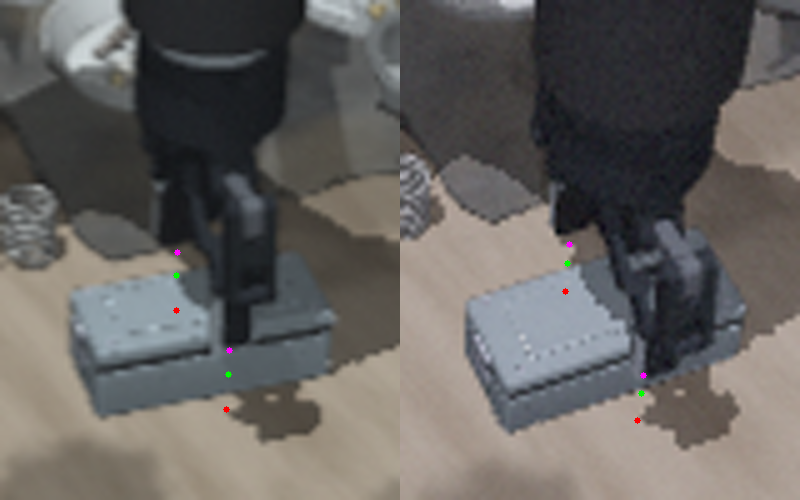

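Both views put the fingertips (left crop (238,345), right crop (655,370)) level with the case's top, although the TCP reads 0.027. So the fingertips stand about 25 mm higher than the stated geometry implies. I'll go about 30 mm lower in small steps and watch the force.

```bash

python3 -m jog '[[0,0,0.01,0,0,0],[0,0,0.02,0,0,0],[0,0,0.02,0,0,0]]'
python3 -m jog '[[0,0,0.005,0,0,0],[0,0,0.01,0,0,0],[0,0,0.01,0,0,0]]'
python3 -m jog '[[0,0,0,0,0,0],[0,0,0,0,0,0],[0,0,0,0,0,0],[0,0,0,0,0,0],[0,0,0,0,0,0]]' 0.045 80
```

```text
t: 6.2
tcp_pos: [0.5106, -0.088, 0.0047]
orientation: [3.122, -0.347, -0.005]
ft_force: [0.6, -0.3, -0.4]
finger_gap: 0.997
finger_force: 0.0
t: 6.5
tcp_pos: [0.5115, -0.088, -0.0039]
orientation: [3.122, -0.346, -0.002]
ft_force: [-0.8, -0.9, -0.0]
finger_gap: 0.998
finger_force: 0.0
t: 7.0
tcp_pos: [0.5128, -0.0876, -0.0021]
orientation: [-3.122, 0.346, -0.003]
ft_force: [0.8, 3.5, 5.1]
finger_gap: 0.643
finger_force: 86.7
```

Gripped: the opening reads 55 mm at 87 N. Next I'll lift it, rock it end to end reading the torque, then shake it along its length.

```bash
cat > o.py <<'E'
from h import *
s=robot.observe();r=R.from_rotvec(s["orientation"]).inv()
print("OBS t",s["t"].__round__(2),"pos",s["tcp_pos"].round(3),"gap",round(s["finger_gap"],3),"Ftool",r.apply(s["ft_force"]).round(2),"Ttool",r.apply(s["ft_torque"]).round(3))
E
python3 -m jog '[[0,0,-0.03,0,0,0],[0,0,-0.07,0,0,0],[0,0,-0.11,0,0,0],[0,0,-0.14,0,0,0],[0,0,-0.14,0,0,0]]' |tail -2; python3 o.py
python3 -m jog '[[0,0,0,0,0.15,0],[0,0,0,0,0.3,0],[0,0,0,0,0.3,0],[0,0,0,0,0.3,0],[0,0,0,0,0.3,0]]' |tail -1; python3 o.py
python3 -m jog '[[0,0,0,0,0,0],[0,0,0,0,0,0],[0,0,0,0,0,0],[0,0,0,0,0,0]]' |tail -1; python3 o.py
python3 -m jog '[[0,0,0,0,-0.15,0],[0,0,0,0,-0.3,0],[0,0,0,0,-0.45,0],[0,0,0,0,-0.6,0],[0,0,0,0,-0.6,0]]' |tail -1; python3 o.py
python3 -m jog '[[0,0,0,0,0,0],[0,0,0,0,0,0],[0,0,0,0,0,0],[0,0,0,0,0,0],[0,0,0,0,0,0]]' |tail -1; python3 o.py
python3 -m jog '[[0,0,0,0,0.15,0],[0,0,0,0,0.3,0],[0,0,0,0,0.45,0],[0,0,0,0,0.6,0],[0,0,0,0,0.6,0]]' |tail -1; python3 o.py
python3 -m jog '[[0,0,0,0,0,0],[0,0,0,0,0,0],[0,0,0,0,0,0],[0,0,0,0,0,0],[0,0,0,0,0,0]]' |tail -1; python3 o.py
python3 -m jog '[[0,0,0,0,-0.15,0],[0,0,0,0,-0.3,0],[0,0,0,0,-0.3,0],[0,0,0,0,-0.3,0]]' |tail -1; python3 o.py
```

```text
finger_gap: 0.642
finger_force: 87.5
OBS t 7.5 pos [ 0.513 -0.088  0.14 ] gap 0.642 Ftool [-0.14  0.6   4.96] Ttool [-0.001  0.191  0.018]
finger_force: 89.3
OBS t 8.0 pos [ 0.512 -0.088  0.136] gap 0.644 Ftool [-0.6  -0.36  5.57] Ttool [ 0.159 -1.346 -0.025]
finger_force: 89.3
OBS t 8.4 pos [ 0.512 -0.088  0.137] gap 0.64 Ftool [-1.88  0.52  6.53] Ttool [-0.201 -1.214 -0.047]
finger_force: 89.3
OBS t 8.9 pos [ 0.513 -0.088  0.128] gap 0.645 Ftool [ 3.87 -0.3   8.74] Ttool [-0.032  1.779  0.014]
finger_force: 89.4
OBS t 9.4 pos [ 0.512 -0.088  0.139] gap 0.647 Ftool [ 2.31 -0.24  5.23] Ttool [-0.002  1.344 -0.038]
finger_force: 89.4
OBS t 9.9 pos [ 0.504 -0.089  0.131] gap 0.642 Ftool [-2.45 -0.71  6.9 ] Ttool [ 0.221 -1.885  0.041]
finger_force: 89.5
OBS t 10.4 pos [ 0.512 -0.088  0.137] gap 0.64 Ftool [-2.02  0.4   5.39] Ttool [ 0.01  -1.399 -0.013]
finger_force: 89.7
OBS t 10.8 pos [ 0.513 -0.088  0.135] gap 0.643 Ftool [-1.03 -0.5   4.4 ] Ttool [ 0.031 -0.095  0.025]
```

```bash
cat > avg.py <<'E'
from h import *
F=[];T=[];A=[]
for i in range(8):
    robot.capture("side")
    s=robot.observe();r=R.from_rotvec(s["orientation"]);F.append(r.inv().apply(s["ft_force"]));T.append(r.inv().apply(s["ft_torque"]));A.append(r.as_matrix()[2,0])
F,T=np.array(F)[2:],np.array(T)[2:]
print("AVG t",round(s["t"],2),"F",F.mean(0).round(2),"T",T.mean(0).round(3),"sd",T.std(0).round(3),"tilt",np.mean(A).round(4),"gap",round(s["finger_gap"],3))
E
python3 avg.py
python3 -m jog '[[0,0,0,0,-0.15,0],[0,0,0,0,-0.3,0],[0,0,0,0,-0.3,0],[0,0,0,0,-0.3,0],[0,0,0,0,-0.3,0]]' |tail -1
python3 -m jog '[[0,0,0,0,0,0],[0,0,0,0,0,0],[0,0,0,0,0.1,0],[0,0,0,0,0.2,0],[0,0,0,0,0.3,0]]' |tail -1; python3 avg.py
python3 -m jog '[[0,0,0,0,0.15,0],[0,0,0,0,0.3,0],[0,0,0,0,0.3,0],[0,0,0,0,0.3,0],[0,0,0,0,0.3,0]]' |tail -1
python3 -m jog '[[0,0,0,0,0,0],[0,0,0,0,0,0],[0,0,0,0,-0.1,0],[0,0,0,0,-0.2,0],[0,0,0,0,-0.3,0]]' |tail -1; python3 avg.py
python3 -m jog '[[0.03,0,0,0,0,0],[0.06,0,0,0,0,0],[0,0,0,0,0,0],[-0.05,0,0,0,0,0]]'|sed -n 4p;python3 o.py
python3 -m jog '[[0.03,0,0,0,0,0],[0.06,0,0,0,0,0],[0.11,0,0,0,0,0],[0.06,0,0,0,0,0]]'|sed -n 4p;python3 o.py
python3 -m jog '[[-0.05,0,0,0,0,0],[-0.1,0,0,0,0,0],[-0.05,0,0,0,0,0],[0,0,0,0,0,0],[-0.05,0,0,0,0,0]]'|sed -n 4p;python3 o.py
```

```text
AVG t 11.2 F [-0.12  0.37  5.43] T [-0.009 -0.032  0.013] sd [0.025 0.02  0.02 ] tilt 0.0021 gap 0.644
finger_force: 90.0
finger_force: 89.8
AVG t 12.6 F [0.11 0.59 5.82] T [-0.134  0.088  0.015] sd [0.032 0.026 0.032] tilt 0.0023 gap 0.644
finger_force: 90.1
finger_force: 90.1
AVG t 14.0 F [-0.34  0.15  5.7 ] T [-0.022 -0.038 -0.009] sd [0.023 0.018 0.021] tilt -0.0023 gap 0.644
ft_force: [-2.5, 1.6, -1.2]
OBS t 14.4 pos [ 0.472 -0.079  0.131] gap 0.641 Ftool [-2.76 -1.02  1.26] Ttool [ 0.101 -0.298 -0.027]
ft_force: [-4.9, 6.7, -32.5]
OBS t 14.8 pos [ 0.541 -0.092  0.111] gap 0.64 Ftool [-4.88 -6.11 32.61] Ttool [ 1.041 -2.229  0.095]
ft_force: [-4.8, 6.4, -37.1]
OBS t 15.3 pos [ 0.49  -0.081  0.113] gap 0.642 Ftool [-4.5  -6.06 37.17] Ttool [ 0.969 -1.555  0.007]
```

```bash
python3 avg.py; python3 o.py; python3 - <<'E'
from h import *
save("side","d5")
m=load("d5");im=cv2.imread("pics/d5.png");cv2.imwrite("pics/c5.png",cv2.resize(im[90:290,220:470],None,fx=3,fy=3))
print(robot.observe()["qpos"])
E
```

```text
AVG t 15.7 F [ 0.03 -0.24  4.19] T [ 0.005  0.038 -0.005] sd [0.068 0.129 0.034] tilt -0.0119 gap 0.639
OBS t 15.7 pos [ 0.484 -0.081  0.14 ] gap 0.639 Ftool [-0.85  0.31  5.31] Ttool [-0.015 -0.107 -0.059]
[ 2.46031704e-01 -2.61410571e-01 -3.32172092e-01  1.08474011e-04
 -1.49328571e+00  1.10403999e+00]
```

View pics/c5.png

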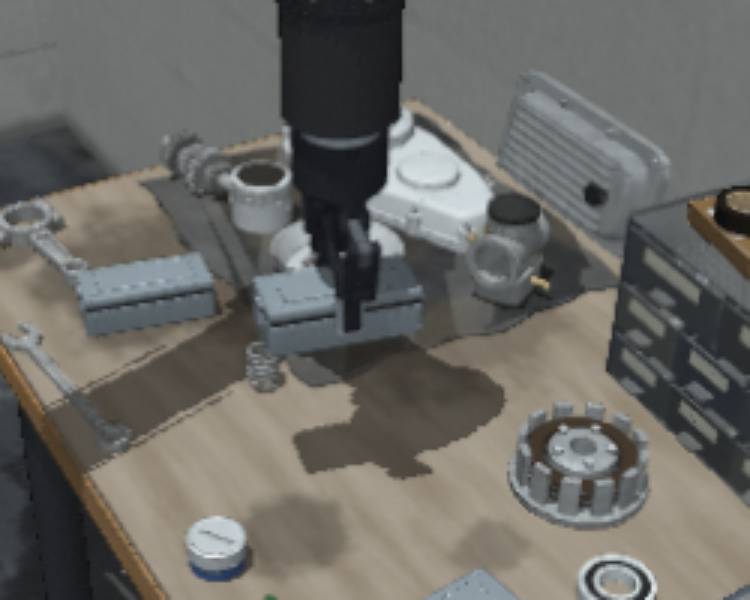

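The case is still held and level, clear of the spring and the tin; the force spike came from the arm's own motion. I'll repeat the rock-then-level test to confirm.

```bash

python3 -m jog '[[0.02,0,0,0,-0.15,0],[0.02,0,0,0,-0.3,0],[0.02,0,0,0,-0.35,0],[0.02,0,0,0,-0.35,0],[0.02,0,0,0,-0.35,0]]' |tail -1
python3 -m jog '[[0,0,0,0,0,0],[0,0,0,0,0.12,0],[0,0,0,0,0.24,0],[0,0,0,0,0.35,0],[0,0,0,0,0.35,0]]' |tail -1; python3 avg.py
python3 -m jog '[[0,0,0,0,0.15,0],[0,0,0,0,0.3,0],[0,0,0,0,0.35,0],[0,0,0,0,0.35,0],[0,0,0,0,0.35,0]]' |tail -1
python3 -m jog '[[0,0,0,0,0,0],[0,0,0,0,-0.12,0],[0,0,0,0,-0.24,0],[0,0,0,0,-0.35,0],[0,0,0,0,-0.35,0]]' |tail -1; python3 avg.py
python3 -m jog '[[0,0,0,0,-0.15,0],[0,0,0,0,-0.3,0],[0,0,0,0,-0.35,0],[0,0,0,0,-0.35,0],[0,0,0,0,-0.35,0]]' |tail -1
python3 -m jog '[[0,0,0,0,0,0],[0,0,0,0,0.12,0],[0,0,0,0,0.24,0],[0,0,0,0,0.35,0],[0,0,0,0,0.35,0]]' |tail -1; python3 avg.py
```

```text
finger_force: 94.5
finger_force: 94.6
AVG t 17.15 F [ 0.72 -0.05  5.28] T [-0.001 -0.042  0.006] sd [0.038 0.021 0.024] tilt 0.0008 gap 0.644
finger_force: 94.6
finger_force: 94.7
AVG t 18.55 F [-0.37 -0.02  5.66] T [ 0.002 -0.1   -0.007] sd [0.032 0.015 0.04 ] tilt 0.0002 gap 0.642
finger_force: 94.7
finger_force: 94.6
AVG t 19.95 F [ 0.19 -0.04  5.69] T [-0.015 -0.041 -0.012] sd [0.04  0.036 0.03 ] tilt 0.0006 gap 0.64
```

```bash
sed -i 's/range(8)/range(10)/' avg.py
python3 -m jog '[[0,0,0,0,0.15,0],[0,0,0,0,0.3,0],[0,0,0,0,0.45,0],[0,0,0,0,0.45,0],[0,0,0,0,0.45,0]]' |tail -1
python3 avg.py
python3 -m jog '[[0,0,0,0,-0.15,0],[0,0,0,0,-0.3,0],[0,0,0,0,-0.4,0],[0,0,0,0,-0.45,0],[0,0,0,0,-0.45,0]]' |tail -1; python3 avg.py
python3 -m jog '[[0,0,0,0,-0.15,0],[0,0,0,0,-0.3,0],[0,0,0,0,-0.45,0],[0,0,0,0,-0.45,0],[0,0,0,0,-0.45,0]]' |tail -1
python3 avg.py
python3 -m jog '[[0,0,0,0,0.15,0],[0,0,0,0,0.3,0],[0,0,0,0,0.4,0],[0,0,0,0,0.45,0],[0,0,0,0,0.45,0]]' |tail -1; python3 avg.py
```

```text
finger_force: 94.7
AVG t 20.95 F [-2.33  0.07  5.04] T [ 0.019 -2.074 -0.012] sd [0.016 0.041 0.033] tilt 0.4346 gap 0.644
finger_force: 94.7
AVG t 21.95 F [-0.05 -0.29  5.76] T [-0.012 -0.088  0.   ] sd [0.03  0.032 0.032] tilt 0.001 gap 0.645
finger_force: 94.7
AVG t 22.95 F [ 2.35 -0.52  4.61] T [5.700e-02 1.869e+00 1.000e-03] sd [0.013 0.061 0.024] tilt -0.431 gap 0.643
finger_force: 94.5
AVG t 23.95 F [0.15 0.11 5.96] T [-0.004 -0.042  0.007] sd [0.022 0.026 0.018] tilt -0.0015 gap 0.638
```

```bash

python3 -m jog '[[0.02,0,0.05,0,0,0],[0.02,0,0.09,0,0,0],[0.02,0,0.115,0,0,0],[0.02,0,0.13,0,0,0],[0.02,0,0.13,0,0,0]]'
python3 -m jog '[[0,0,0.005,0,0,0],[0,0,0.01,0,0,0],[0,0,0.01,0,0,0]]'
python3 -m jog '[[0,0,0,0,0,0],[0,0,0,0,0,0],[0,0,0,0,0,0]]' 0.0854
python3 -m jog '[[0,0,-0.03,0,0,0],[0,0,-0.07,0,0,0],[0,0,-0.11,0,0,0],[0,0,-0.13,0,0,0]]'
python3 - <<'E'
from h import *
go([.4331,-.3266,.08],.134)
E
```

```text
t: 24.45
tcp_pos: [0.5204, -0.0904, 0.0049]
orientation: [3.121, -0.346, -0.006]
ft_force: [-0.7, 0.3, -5.3]
finger_gap: 0.641
finger_force: 94.4
t: 24.75
tcp_pos: [0.5226, -0.09, -0.002]
orientation: [-3.122, 0.346, -0.003]
ft_force: [-0.4, -0.4, -5.2]
finger_gap: 0.641
finger_force: 94.7
t: 25.05
tcp_pos: [0.5227, -0.0902, -0.0017]
orientation: [-3.122, 0.346, -0.004]
ft_force: [-0.6, -0.1, -0.5]
finger_gap: 0.999
finger_force: 0.0
t: 25.45
tcp_pos: [0.5234, -0.0905, 0.1322]
orientation: [-3.122, 0.346, -0.01]
ft_force: [0.3, 0.5, -0.3]
finger_gap: 1.003
finger_force: 0.0
t 25.45 pos [ 0.5234 -0.0905  0.1322] q6 [ 0.21 -0.14 -0.25  0.   -1.46  1.14] shift [-0.0368  0.2502  0.0517] turn [ 3.000e-04 -6.600e-03 -3.546e-01]
```

```bash

python3 -m jog '[[-0.01,0.05,0.01,0,0,-0.1],[-0.02,0.1,0.02,0,0,-0.2],[-0.03,0.15,0.03,0,0,-0.3],[-0.037,0.2,0.04,0,0,-0.35],[-0.037,0.249,0.04,0,0,-0.35]]' |head -3
python3 -m jog '[[0,0,0,0,0,0],[0,0,0,0,0,0]]'|head -3
cat > case.py <<'E'
from h import *
import sys
def blob(f,c):
    im=cv2.imread(f"pics/{f}.png");h=cv2.cvtColor(cv2.GaussianBlur(im,(3,3),0),cv2.COLOR_BGR2HSV)
    k=((h[...,0]>92)&(h[...,0]<118)&(h[...,1]>22)&(h[...,2]>60)).astype(np.uint8)*255
    k=cv2.morphologyEx(k,cv2.MORPH_OPEN,np.ones((3,3)))
    m=load(f)
    for q in cv2.findContours(k,0,2)[0]:
        if cv2.contourArea(q)<1500: continue
        r=cv2.minAreaRect(q);P=np.array([cast(m,*p,.045) for p in cv2.boxPoints(r)])
        e=[P[1]-P[0],P[2]-P[1]];e=max(e,key=np.linalg.norm);e=e*np.sign(e[0])
        print(f,cv2.contourArea(q),np.round(r[0]),P[:,:2].mean(0).round(4),"yaw",np.arctan2(e[1],e[0]).round(3),[np.linalg.norm(P[1]-P[0]).round(3),np.linalg.norm(P[2]-P[1]).round(3)])
E
python3 - <<'E'
from case import *
save("wrist","w6");blob("w6",0)
go([.431,-.3255,-.004],.134)
E
```

```text
t: 25.95
tcp_pos: [0.4312, -0.3204, 0.087]
orientation: [-3.135, -0.206, -0.0]
t: 26.15
tcp_pos: [0.4321, -0.3202, 0.0874]
orientation: [3.135, 0.198, 0.0]
w6 12928.0 [330. 207.] [ 0.4327 -0.3267] yaw 0.172 [np.float64(0.053), np.float64(0.133)]
t 26.2 pos [ 0.4327 -0.3193  0.0876] q6 [-0.26 -0.1  -0.29  0.   -1.38  1.96] shift [-0.0025  0.0059  0.0916] turn [ 0.0004 -0.0005 -0.0058]
```

```bash

python3 -m jog '[[0,0.006,0.03,0,0,-0.02],[0,0.006,0.06,0,0,-0.02],[0,0.006,0.08,0,0,-0.02],[0,0.006,0.091,0,0,-0.02],[0,0.006,0.091,0,0,-0.02]]'|head -4
python3 -m jog '[[0,0,0,0,0,0],[0,0,0,0,0,0],[0,0,0,0,0,0],[0,0,0,0,0,0],[0,0,0,0,0,0]]' 0.045 80
python3 -m jog '[[0,0,-0.03,0,0,0],[0,0,-0.07,0,0,0],[0,0,-0.11,0,0,0],[0,0,-0.14,0,0,0],[0,0,-0.14,0,0,0]]' |tail -2; python3 o.py
python3 -m jog '[[0,0,0,0,0.15,0],[0,0,0,0,0.3,0],[0,0,0,0,0.45,0],[0,0,0,0,0.45,0],[0,0,0,0,0.45,0]]' |tail -1
python3 avg.py
python3 -m jog '[[0,0,0,0,-0.15,0],[0,0,0,0,-0.3,0],[0,0,0,0,-0.4,0],[0,0,0,0,-0.45,0],[0,0,0,0,-0.45,0]]' |tail -1; python3 avg.py
python3 -m jog '[[0,0,0,0,-0.15,0],[0,0,0,0,-0.3,0],[0,0,0,0,-0.45,0],[0,0,0,0,-0.45,0],[0,0,0,0,-0.45,0]]' |tail -1
python3 avg.py
python3 -m jog '[[0,0,0,0,0.15,0],[0,0,0,0,0.3,0],[0,0,0,0,0.4,0],[0,0,0,0,0.45,0],[0,0,0,0,0.45,0]]' |tail -1; python3 avg.py
```

```text
t: 26.7
tcp_pos: [0.4332, -0.3238, -0.0049]
orientation: [-3.132, -0.237, 0.003]
ft_force: [-0.2, -0.5, 0.5]
t: 27.2
tcp_pos: [0.4348, -0.3255, -0.0017]
orientation: [3.131, 0.235, 0.005]
ft_force: [0.9, 1.5, 6.6]
finger_gap: 0.641
finger_force: 87.9
finger_gap: 0.644
finger_force: 87.1
OBS t 27.7 pos [ 0.435 -0.326  0.141] gap 0.644 Ftool [0.69 1.12 5.46] Ttool [-0.093  0.098  0.015]
finger_force: 88.9
AVG t 28.7 F [-2.63 -0.11  4.9 ] T [-0.007 -1.915  0.004] sd [0.023 0.03  0.038] tilt 0.4332 gap 0.642
finger_force: 88.8
AVG t 29.7 F [-0.42 -0.05  5.61] T [ 0.009  0.061 -0.017] sd [0.035 0.025 0.019] tilt 0.0013 gap 0.642
finger_force: 92.1
AVG t 30.7 F [ 2.41 -0.37  4.96] T [ 0.016  1.921 -0.006] sd [0.03  0.017 0.023] tilt -0.4321 gap 0.644
finger_force: 92.1
AVG t 31.7 F [0.01 0.09 5.4 ] T [ 0.014 -0.05   0.014] sd [0.029 0.034 0.038] tilt -0.0016 gap 0.643
```

```bash

python3 -m jog '[[0,0,0,0,0.15,0],[0,0,0,0,0.3,0],[0,0,0,0,0.45,0],[0,0,0,0,0.45,0],[0,0,0,0,0.45,0]]' |tail -1
python3 -m jog '[[0,0,0,0,-0.15,0],[0,0,0,0,-0.3,0],[0,0,0,0,-0.4,0],[0,0,0,0,-0.45,0],[0,0,0,0,-0.45,0]]' |tail -1; python3 avg.py
python3 -m jog '[[0,0,0,0,-0.15,0],[0,0,0,0,-0.3,0],[0,0,0,0,-0.45,0],[0,0,0,0,-0.45,0],[0,0,0,0,-0.45,0]]' |tail -1
python3 -m jog '[[0,0,0,0,0.15,0],[0,0,0,0,0.3,0],[0,0,0,0,0.4,0],[0,0,0,0,0.45,0],[0,0,0,0,0.45,0]]' |tail -1; python3 avg.py
python3 -m jog '[[0.025,0,0,0,0,0],[0.025,0,0,0,0,0],[-0.025,0,0,0,0,0],[-0.025,0,0,0,0,0]]' |sed -n 4p
python3 -m jog '[[0.05,0,0,0,0,0],[0.05,0,0,0,0,0],[0.025,0,0,0,0,0],[0.025,0,0,0,0,0]]'|sed -n 2,4p; python3 avg.py
```

```text
finger_force: 92.5
finger_force: 92.4
AVG t 33.2 F [-0.3   0.51  5.3 ] T [-0.014  0.077  0.002] sd [0.025 0.036 0.026] tilt 0.0004 gap 0.644
finger_force: 93.5
finger_force: 93.5
AVG t 34.7 F [0.18 0.04 5.61] T [-0.01  -0.054 -0.013] sd [0.04  0.025 0.028] tilt 0.0003 gap 0.64
ft_force: [0.2, -1.1, -5.5]
tcp_pos: [0.432, -0.3252, 0.136]
orientation: [-3.133, -0.234, 0.002]
ft_force: [-1.0, 0.1, -5.7]
AVG t 36.0 F [-0.04  0.1   5.77] T [-0.002 -0.    -0.005] sd [0.035 0.051 0.028] tilt 0.0 gap 0.646
```

C is the rattler. After each tilt, its level torque flips between about +0.07 and −0.05 N·m, the sign and size expected of a 0.19 kg ball at ±40 mm. B never showed this. I'll carry C to the dish.

```bash

python3 -m jog '[[0.015,-0.025,0,0,0,0.03],[0.037,-0.062,-0.01,0,0,0.06],[0.06,-0.1,-0.01,0,0,0.09],[0.083,-0.137,-0.01,0,0,0.12],[0.106,-0.174,-0.01,0,0,0.155]]' | head -4
python3 - <<'E'
from h import *
go([.635,.17,.15],0)
E
```

```text
t: 36.5
tcp_pos: [0.5129, -0.1355, 0.1465]
orientation: [-3.141, 0.011, -0.001]
ft_force: [1.9, -0.8, -6.1]
t 36.5 pos [ 0.5129 -0.1355  0.1465] q6 [ 0.12 -0.14 -0.22  0.   -1.49  1.44] shift [ 0.1199 -0.3063 -0.0034] turn [-0.0001 -0.0008 -0.0071]
```

```bash

python3 -m jog '[[0.015,-0.04,0,0,0,0],[0.03,-0.08,0,0,0,0],[0.045,-0.12,0,0,0,0],[0.06,-0.16,0,0,0,0],[0.075,-0.2,0,0,0,0]]' | head -4
python3 -m jog '[[0.012,-0.03,0,0,0,0],[0.025,-0.06,0,0,0,0],[0.035,-0.085,0,0,0,0],[0.042,-0.1,0,0,0,0],[0.045,-0.106,0,0,0,0]]' | head -4
python3 -m jog '[[0,0,0.01,0,0,0],[0,0,0.02,0,0,0],[0,0,0.03,0,0,0],[0,0,0.035,0,0,0],[0,0,0.035,0,0,0]]' | head -4
python3 avg.py
python3 - <<'E'
from h import *
go([.635,.17,.113],0)
save("scene","s7");save("side","d7")
a=cv2.imread("pics/s7.png");b=cv2.imread("pics/d7.png")
cv2.imwrite("pics/c7.png",np.hstack([cv2.resize(a[60:260,200:400],(400,400),interpolation=2),cv2.resize(b[60:260,220:420],(400,400),interpolation=2)]))
E
```

```text
t: 37.0
tcp_pos: [0.5889, 0.0643, 0.1462]
orientation: [-3.142, 0.009, -0.0]
ft_force: [0.2, -1.1, -5.3]
t: 37.5
tcp_pos: [0.6343, 0.1698, 0.1452]
orientation: [3.141, -0.007, -0.002]
ft_force: [-0.2, 0.5, -5.6]
t: 38.0
tcp_pos: [0.6333, 0.1673, 0.1096]
orientation: [3.141, -0.01, -0.003]
ft_force: [0.7, -0.5, -5.8]
AVG t 38.5 F [ 0.04 -0.17  5.33] T [-0.002  0.03   0.002] sd [0.029 0.02  0.037] tilt 0.0005 gap 0.645
t 38.5 pos [0.6341 0.1682 0.1113] q6 [ 0.56  0.2   0.07 -0.   -1.44  1.  ] shift [ 0.0009 -0.0018 -0.0017] turn [-0.0001 -0.0001 -0.0057]
```

View pics/c7.png

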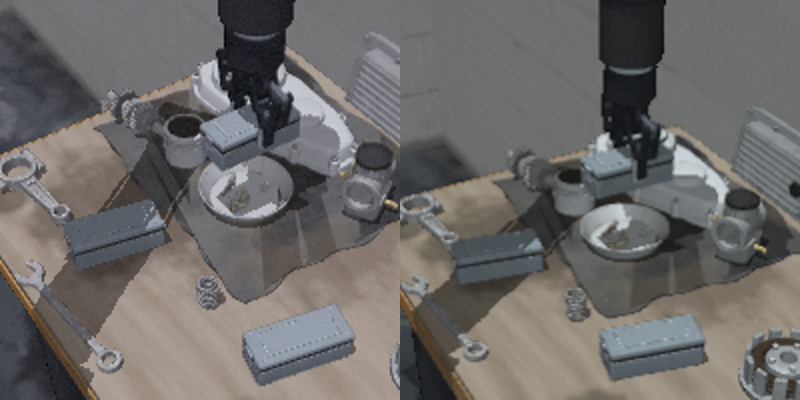

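The case is held level over the dish (case at (250,130), dish at (245,190) in the left crop). B lies flat, and the other parts in view look undisturbed. One last position check before handing in.

```bash
python3 - <<'E'
from h import *
m=load("s7")
print(cast(m,325,121,.159),cast(m,200+245/2,60+187/2,.027))
m=load("d7");print(cast(m,220+227/2,60+160/2,.159),cast(m,220+225/2,60+231/2,.027))
E
python3 -m jog '[[0,-0.002,0,0,0,0],[0,-0.002,0,0,0,0],[0,-0.002,0,0,0,0],[0,-0.002,0,0,0,0]]'
```

```text
[0.62775912 0.1602005  0.159     ] [0.63269296 0.17287881 0.027     ]
[0.62107494 0.14930472 0.159     ] [0.62682578 0.16158369 0.027     ]
t: 39.0
tcp_pos: [0.6341, 0.1701, 0.1111]
orientation: [3.141, -0.009, -0.0]
ft_force: [0.8, -0.1, -5.3]
finger_gap: 0.639
finger_force: 93.9
```

Within about a centimetre of the dish centre, level and steady, so I'll hand it in.

```bash
python3 -c "
from rig import robot
print(robot.close_job())"
```

```text
the job is handed in; nothing more can be done
None
```

I handed the job in with the rattling case (the right-hand one, at about x 0.43, y −0.33) held level about 9 cm above the dish; the middle case didn't rattle and is back flat on the bench about 1 cm from where it was, and I left the third untouched because the rattler was already clear.

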